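# Clamp a strip rack on the plate shaker and start it

## Robot

A 7-joint arm with a two-finger parallel gripper is mounted at the origin on a cart in front of the work surface, level with it; the furniture and walls round the work are solid. World frame = base frame: x ahead of the robot, y to its left, z up, the work surface at z = 0. Lengths are in mm, angles in rad, forces in N, time in s.
With the tool pointing down it reaches from about 400 to 900 mm from the base axis. Payload 5.6 kg.
Tool frame: the origin (TCP) lies midway between the tips of the shut fingers; the grasp point (between the pads) lies 19 mm behind it; z points along the fingers, y is the line along which they close (so a half turn about z gives the same grasp; the last joint's range is limited). The gripper opens to 92 mm and grips with 3 to 60 N. Pads are 20 mm wide; open, the fingers measure 128 mm over their backs; the gripper's body (75 mm by 189 mm) begins 69 mm behind the grasp point.
Start: joints at [-1.226, 0.468, -0.012, 1.603, 0.006, 1.071, -0.056], TCP at [245.84, 601.724, 214.592] pointing down, gripper open.
Joint ranges: [-2.53, 2.53], [-0.31, 2.02], [-1.57, 1.55], [0.28, 2.44], [-1.29, 4.43], [0.15, 1.84], [-2.92, 2.92]. Speed limits (rad/s): [2.57, 2.57, 3.14, 3.14, 3.14, 3.14, 3.14].

## Interface

Orientations are given as a unit quaternion [x, y, z, w].
In Python, from rig import status, eyes, r gives the robot as it stands. The module is installed in compiled form; this text tells all that it offers.
- The arm moves only by the shell command python3 -m handwheel 'ROWS'. ROWS is a JSON object of lists of equal length, an entry for each row: "delta_pos": the shift along the tool's x, y, z each as a share of 20 mm, from -1 to 1, a list of three; "turn": the turn, a rotation vector about the tool's x, y, z each as a share of 4 degrees, from -1 to 1, a list of three; "claw": the closure in counts, from 0 (fully open) to 255 (shut). A call has 1 to 5 rows; each row shifts and turns the commanded pose from where the row before left it, along the tool's axes as they then stand; what a row does not reach is not made up. A row lasts 1/12 s, in which the tool goes at most 41.7 mm and 7.16 degrees, less where a joint would pass 70% of its speed; a pose out of reach is approached as far as the arm can. A call with a number of a shift or a turn outside -1 to 1 is refused whole. A call with a gripper value outside its range is refused whole. The fingers move at their own pace and stop on an object; the grip force is fixed at half the most. Time passes only in rows, so rows that do not move let the fingers close. It gives the time, the measured TCP pose, the force, the opening and the grip force at its end, in the units of the state.
- status.get_obs(): the state, without advancing time (a new reading comes with each control period).
- eyes.get_image(name): name is "side" or "top"; returns a dict with "color" (480x640x3 uint8, red, green, blue), "depth" (480x640 float32, mm along the optical axis (not along the pixel's ray), 0 where there is no reading), "fx", "fy", "cx", "cy" (pixels), "R" (3x3) and "t" (3): a world point X has camera coordinates R X + t. Camera axes: x right, y down, z forward; pixel columns grow to the right and rows downward; lengths in mm; the calibration is good to about 2 mm. A picture is of the moment at which its call begins.
- r.job_done(): hands the job in; it is judged then, once.
The state is a dict: "time": time; "qpos": joint angles; "qd": joint speeds; "joint_efforts": joint torques, N m; "eef_pos": TCP position; "eef_rot": TCP orientation; "wrist_force": force on the tool from outside, world axes, zero at the start; "moment": the same for the moment, N m; "finger_gap": finger opening in mm; "grasp_force": force on a finger pad.
Only numpy, scipy, OpenCV 4.12 (cv2) and the standard library are available. Lean on these libraries where they do the work, as an engineer would, in place of code of your own. Each camera call takes 0.05 s, during which the arm holds its last target. There are 200 camera calls.

## Task

The yellow PCR strip rack has been left loose and askew on the platform of the plate shaker. Using the fingertips only to push, slide it gently along the platform until it sits square against both the back fence and the left fence, swing the clamp lever all the way round to its stop so that its cam locks the rack there, and only then press the start button right down and let it go. Do not lift the rack off the platform, and leave the things standing round the shaker where they are.

Things in the scene. Friction and masses are not known exactly. Their poses are not given: they have to be found in the camera images.
- plate_shaker: Fixed light grey microplate shaker, 240 deep, 230 wide, 80 mm high. Origin on the worktop under it, 130 mm behind its front edge, mid-width; x to its back (away from the robot), y to its left. Flat platform: top z = 80 mm, x -70 to 106, y -113 to 113. In front a lower console: top z = 50, x -130 to -70, with display, speed dial at the left (not used, top z = 66) and start button at the right.
- fence_corner (a point): Inner corner of the platform's L-shaped aluminium fence, at platform height; in the shaker's frame x = 88, y = 80, z = 80 mm. The fence is 11 mm high: the back fence runs 176 mm to the right from here (face towards -x), the left fence 84 mm to the front (face towards -y). No fence at the right or in front.
- strip_rack: Yellow 96-hole PCR rack with white strips, 84 (x) x 124 (y) x 20 mm, 90 g, loose on the platform. Origin on its underside: it spans x -41 to 43, y -62 to 62 mm. Against both fences the origin is at x 45, y 18, z 80 mm in the shaker's frame, axes parallel. Starts 10 to 26 mm forward and 15 to 40 mm right of that, turned up to 0.12 rad.
- clamp_lever (a joint): Angle of the clamp lever about its vertical pivot, rad, counter-clockwise from above. Starts open, -0.35 to -0.05; at 0 its handle points to the shaker's front (-x). Push the handle to the right, then backwards, to the stop at 1.60: it then lies along the rack's front, pointing right (-y), and the cam locks the rack over centre. Stiff: about 1 N at the knob; stays where it is left.
- cam_nose (a point): Tip of the lever's cam nose, mid-height, 47 mm from the pivot at right angles to the handle. The nose arm is 18 mm wide and lies 2 to 15 mm above the platform. Open, it points right, along the rack's front; home, it points back and presses on the rack's front face near its left end.
- clamp_knob (a point): Centre of the top of the lever's upright black knob: 16 mm in diameter, top 36 mm and lower end 10 mm above the platform, 68 mm from the pivot. The flat handle bar, 13 mm wide, lies 10 to 16 mm above the platform.
- clamp_pivot (a point): The lever's pivot axis at platform height (hub 22 mm in diameter, 21 mm high).
- start_button_top (a point): Centre of the top of the start button: flat, round, grey, 24 mm in diameter, in a low steel bezel 31 mm in diameter; its top is 10 mm above the console and 7 mm above the bezel. Pressed straight down.
- start_button (a joint): Travel of the start button, m: 0 released, 0.005 fully down; the spring takes 5 N fully down and pushes it back up.
- buffer_bottle: Bystander: white reagent bottle with blue cap, 52 mm in diameter, 106 mm high, standing right of the shaker; origin at the centre of its underside.
- amber_bottle: Bystander: brown reagent bottle with black cap, 45 mm in diameter, 86 mm high, standing left of the shaker; origin at the centre of its underside.
- lab_timer: Bystander: flat white timer, 62 x 68 x 18 mm, in front of the shaker; origin at the centre of its underside.
- black_marker: Bystander: black felt marker, 140 mm long (along its y), 16 mm thick, lying in front of the shaker; origin at the centre of its underside.
- computer_mouse: Bystander: black computer mouse, 107 x 63 x 37 mm, to the right; origin at the centre of its underside.

How it is judged (in metres and radians):
On the way, in this order (a step that is already met when the one before it is completed fails the run):
1. the rack sits square against the back and left fences and the clamp lever is home (x of strip_rack in the frame of plate_shaker between 0.0425 and 0.0475 m and y of strip_rack in the frame of plate_shaker between 0.015 and 0.021 m and z of strip_rack in the frame of plate_shaker below 0.083 m and angle between the y axis of strip_rack and the y axis of plate_shaker, either way round below 0.035 rad and value of joint clamp_lever above 1.5 rad), for 0.2 s.
2. the start button is pressed down (all of step 1 and value of joint start_button above 0.0035 m).
At the end, for the whole second after the job is handed in: Rack flat on the platform, within 2.5 mm (back) and 3 mm (left) of touching both fences, square within 2 degrees; clamp lever past 1.5 rad; the start button was pressed 3.5 mm or more after that and is up again; all at rest, bystanders moved less than 25 mm (all of step 1 and value of joint start_button below 0.0015 m and linear speed of strip_rack below 0.01 m/s).
It fails at once if the rack is lifted off the platform or tipped (z of strip_rack in the frame of plate_shaker above 0.086 m or angle between strip_rack's own z axis and vertical above 0.15 rad).
It fails at once if the rack is rammed or squeezed with over 40 N (contact force between the fingers and strip_rack above 40 N).
It fails at once if the shaker is started while the lever is not home (value of joint start_button above 0.0035 m and not (value of joint clamp_lever above 1.45 rad)).
It fails at once if a bystander is moved (distance of any of buffer_bottle, amber_bottle, lab_timer, black_marker, computer_mouse from where it was at the start of the episode above 0.025 m).
It also fails if it takes over 72 s, if anything falls off the work surface, if the arm or the gripper's body presses on something with over 40 N, if the wrist force passes 120 N, or if a joint passes its speed limit or range.

## Working session

There is one attempt and no reset: what is moved stays moved. The work goes in short steps, Python scripts to look and compute and a shell command to move; the robot and the scene stay as the last step left them, time stands still between calls to the robot, and variables do not carry over. Pictures are saved under pics/ and viewed, at most 10 in all, crops included, and the job is handed in when it is done.

```bash
mkdir -p pics; cat > h.py <<'E'
import numpy as np,cv2
from rig import status,eyes,r
def px(im,u,v,z=None):
    "world point of pixel, by depth or on plane z"
    R=np.array(im["R"]);t=np.array(im["t"])
    d=np.array([(u-im["cx"])/im["fx"],(v-im["cy"])/im["fy"],1.])
    c=-R.T@t; w=R.T@d
    s=im["depth"][int(v),int(u)] if z is None else (z-c[2])/w[2]
    return c+s*w
E
python3 - <<'E'
from h import *
print(status.get_obs())
for n in("top","side"):
    im=eyes.get_image(n); cv2.imwrite(f"pics/{n}0.png",im["color"][...,::-1])
    np.savez(f"pics/{n}0.npz",**im)
    R=np.array(im["R"]);print(n,R.round(2).tolist(),(-R.T@np.array(im["t"])).round(),im["fx"])
E
```

```text
{'time': 0.0, 'qpos': array([-1.22598281,  0.46838143, -0.01159211,  1.60360326,  0.00604179,
        1.07138948, -0.05629477]), 'qd': array([-3.63249522e-06,  3.19428391e-04,  1.70809951e-03, -6.42090201e-04,
        1.25241121e-04, -1.41092118e-03,  7.85909913e-04]), 'joint_efforts': array([-2.75511957e-04, -5.20572996e+01, -1.25410969e-02, -2.43749338e+01,
       -5.66471647e-02,  1.73963205e-02,  1.92548714e-04]), 'eef_pos': array([245.67324793, 601.16703719, 213.64602377]), 'eef_rot': array([ 1.92717550e-01,  9.81253882e-01, -8.69725773e-04, -8.72876136e-05]), 'wrist_force': array([0.65837453, 0.43477136, 0.33571699]), 'moment': array([-0.01229626,  0.06606115, -0.01951136]), 'grasp_force': 0.0, 'finger_gap': 91.93812769072842}
top [[-0.01, -1.0, -0.01], [-1.0, 0.02, -0.03], [0.03, 0.01, -1.0]] [ 497.   -5. 1170.] 526.1320072388954
side [[0.93, -0.37, -0.01], [-0.17, -0.4, -0.9], [0.33, 0.84, -0.44]] [ 160. -937.  591.] 600.066880406397
```

View pics/top0.png

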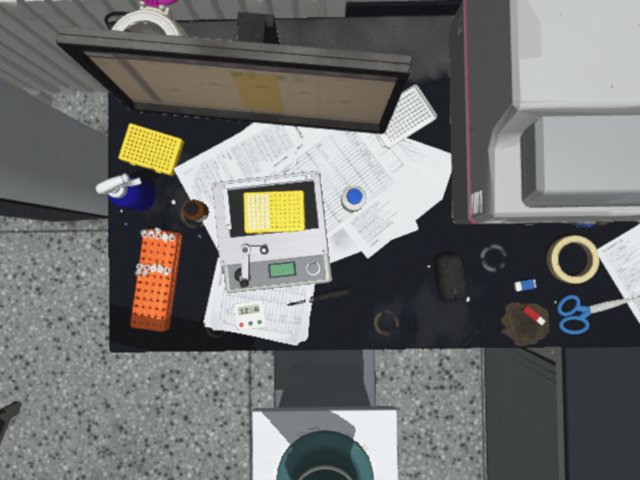

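View pics/side0.png

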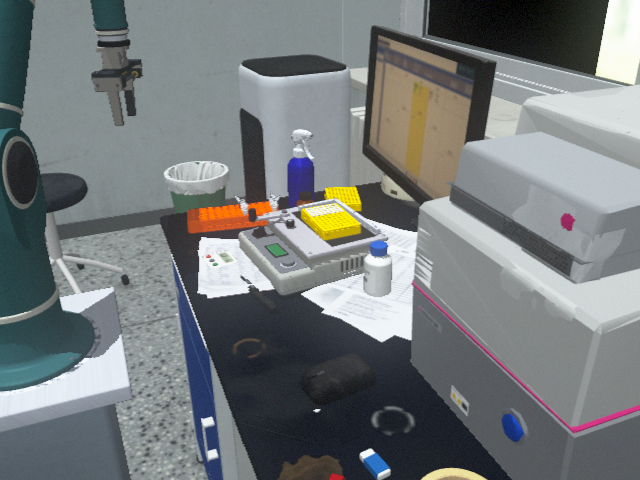

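The top view shows the shaker at cols 213–331, rows 172–290, with the rack at about (274,212), the lever knob near (243,282), the button near (313,269), and the monitor behind. I'll enlarge it.

```bash
python3 - <<'E'
from h import *
im=cv2.imread("pics/top0.png")[160:300,200:345]
cv2.imwrite("pics/crop1.png",cv2.resize(im,None,fx=4.2,fy=4.2,interpolation=cv2.INTER_CUBIC))
E
```

```text
(no output)
```

View pics/crop1.png

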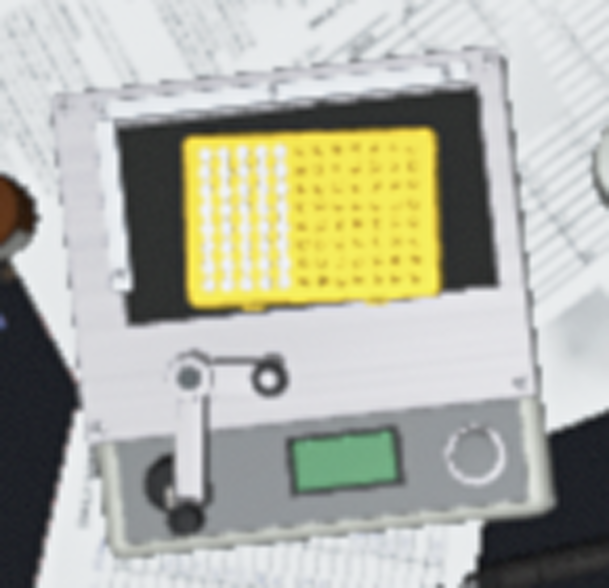

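The crop shows the platform corners at (52,97), (505,50), (537,397) and (83,440), and the rack corners at (184,137), (435,128), (440,295) and (190,306). The hub is at (190,376), the knob at (186,517) and the button at (475,455).

```bash
cat >> h.py <<'E'
def fit(A,B):
    "rigid 2D A->B: angle,t"
    A=np.array(A,float);B=np.array(B)[:,:2];a=A-A.mean(0);b=B-B.mean(0)
    th=np.arctan2((a[:,0]*b[:,1]-a[:,1]*b[:,0]).sum(),(a*b).sum())
    c,s=np.cos(th),np.sin(th);M=np.array([[c,-s],[s,c]]);t=B.mean(0)-M@A.mean(0)
    return th,t,M,(B-(A@M.T+t)).round(1)
E
python3 - <<'E'
from h import *
im=dict(np.load("pics/top0.npz"))
P=lambda x,y,z=None:px(im,200+(x+.5)/4.2-.5,160+(y+.5)/4.2-.5,z)
S=[P(*p,80) for p in[(52,97),(505,50),(537,397),(83,440)]]
th,t,M,e=fit([(106,113),(106,-113),(-70,-113),(-70,113)],S);print("shaker",th,t,e.tolist())
Rk=[P(*p,100) for p in[(184,137),(435,128),(440,295),(190,306)]]
th2,t2,M2,e2=fit([(43,62),(43,-62),(-41,-62),(-41,62)],Rk);print("rack",th2,t2,e2.tolist())
L=lambda w:(M.T@(np.array(w)[:2]-t)).round(1)
print("rack in shaker",L(t2),th2-th)
for n,x,y,z in[("corner",117,127,80),("pivot",190,376,101),("knob",186,517,116),("nose",275,377,88),("button",475,455,60)]:
    w=P(x,y,z);print(n,w.round(1),P(x,y).round(1),L(w))
for n,u,v,z in[("buf",353,197,106),("amber",197,210,86),("timer",251,316,18),("markL",290,304,16),("markR",347,292,16)]: print(n,px(im,u,v,z).round(),px(im,u,v).round())
np.savez("sh.npz",th=th,t=t,M=M)
print("depth platform",P(430,340),"monitor",px(im,380,125),px(im,70,45),px(im,400,60))
E
```

```text
shaker 0.08172829763943014 [551.4962488  105.07315277] [[-2.8, -0.6], [-1.6, -0.3], [1.9, 0.9], [2.5, -0.0]]
rack 0.023022867822142457 [581.15916235  95.47985556] [[-0.9, -1.1], [-1.3, 0.8], [1.4, 1.4], [0.8, -1.2]]
rack in shaker [ 28.8 -12. ] -0.058705429817287685
corner [629.7 193.6  80. ] [629.3 193.1  82.8] [85.1 81.9]
pivot [505.6 155.6 101. ] [505.6 155.6 100.7] [-41.6  54.1]
knob [438.3 156.  116. ] [438.1 156.5 112.5] [-108.6   60. ]
nose [504.6 115.8  88. ] [504.5 115.1  94.9] [-45.9  14.6]
button [464.2  19.   60. ] [464.2  19.   59.5] [-94.  -78.6]
buf [608. -66. 106.] [608. -66. 107.]
amber [588. 256.  86.] [589. 257.  82.]
timer [360. 156.  18.] [360. 157.  16.]
markL [385.  71.  16.] [385.  71.  16.]
markR [409. -54.  16.] [409. -54.  14.]
depth platform [521.77039306  39.97656134  79.77964703] monitor [ 739.38796377 -116.40106217  165.10767191] [799.86787085 355.19540455 425.49529591] [ 769.66242043 -117.92974901  424.33271307]
```

The rack needs about +16 mm in x, +30 mm in y and +0.06 rad, which fits the stated start range. I'll push on the front right of the rack first, as that also squares it, then push left.

```bash
cat > g.py <<'E'
import sys
from h import *
from scipy.spatial.transform import Rotation as Ro
d=np.load("sh.npz");th,t,M=float(d["th"]),d["t"],d["M"]
def where(*tgt):
    o=status.get_obs();p=o["eef_pos"];R=Ro.from_quat(o["eef_rot"]).as_matrix()
    s=M.T@(p[:2]-t);y=R[:,1]
    print("t%.2f"%o["time"],"shaker xy",s.round(1),"z %.1f"%p[2],"yaw err deg %.1f"%np.degrees(np.arctan2(y[1],y[0])-np.pi/2-th),"down",R[:,2].round(3),"F",(M.T@o["wrist_force"][:2]).round(1),o["wrist_force"][2].round(1))
    if tgt:
        w=np.r_[M@np.array(tgt[:2])+t,tgt[2]]-p;print("rows x,y,z (20mm):",(R.T@w/20).round(2))
if __name__=="__main__": where(*map(float,sys.argv[1:]))
E
python3 -m handwheel '{"delta_pos":[[-0.5,-1,0],[-0.5,-1,0],[-0.5,-1,0],[-0.5,-1,0],[-0.5,-1,0]],"turn":[[0,0,-1],[0,0,-1],[0,0,-1],[0,0,-1],[0,0,-1]],"claw":[255,255,255,255,255]}'
python3 -m handwheel '{"delta_pos":[[-0.5,-1,0],[-0.5,-1,0],[-0.5,-1,0],[-0.5,-1,0],[-0.5,-1,0]],"turn":[[0,0,-1],[0,0,-0.7],[0,0,0],[0,0,0],[0,0,0]],"claw":[255,255,255,255,255]}'
python3 g.py -38 -30 160
```

```text
time: 0.52
eef_pos: [269.2, 491.7, 214.1]
eef_rot: [0.017, 1.0, -0.0, -0.0]
wrist_force: [-0.0, -0.3, -0.8]
finger_gap: 60.5
grasp_force: 0.0
time: 0.93
eef_pos: [324.4, 394.3, 214.3]
eef_rot: [-0.04, 0.999, -0.0, -0.0]
wrist_force: [0.9, 0.8, 0.2]
finger_gap: 27.1
grasp_force: 0.0
t0.93 shaker xy [-202.7  306.8] z 214.3 yaw err deg -0.1 down [-0. -0. -1.] F [1.  0.7] 0.2
rows x,y,z (20mm): [ -8.27 -16.82   2.72]
```

```bash
python3 -m handwheel '{"delta_pos":[[-0.5,-1,0],[-0.5,-1,0],[-0.5,-1,0],[-0.5,-1,0],[-0.5,-1,0]],"turn":[[0,0,0],[0,0,0],[0,0,0],[0,0,0],[0,0,0]],"claw":[255,255,255,255,255]}' | head -1
python3 -m handwheel '{"delta_pos":[[-0.5,-1,0],[-0.5,-1,0],[-0.5,-1,0],[-0.5,-1,0],[-0.5,-1,0]],"turn":[[0,0,0],[0,0,0],[0,0,0],[0,0,0],[0,0,0]],"claw":[255,255,255,255,255]}' | head -1
python3 -m handwheel '{"delta_pos":[[-0.5,-1,0.5],[-0.5,-1,0.5],[-0.5,-1,0.5],[-0.5,-1,0.5],[-0.5,-1,0.5]],"turn":[[0,0,0],[0,0,0],[0,0,0],[0,0,0],[0,0,0]],"claw":[255,255,255,255,255]}' 
python3 -m handwheel '{"delta_pos":[[0,0,0],[0,0,0]],"turn":[[0,0,0],[0,0,0]],"claw":[255,255]}' | head -1
python3 g.py -40 -30 130
```

```text
time: 1.35
time: 1.77
time: 2.18
eef_pos: [497.8, 107.5, 163.9]
eef_rot: [-0.04, 0.999, -0.0, -0.0]
wrist_force: [0.1, 0.2, -1.2]
finger_gap: 0.4
grasp_force: 0.0
time: 2.35
t2.35 shaker xy [-53.8   6.7] z 163.8 yaw err deg -0.3 down [-0.002 -0.001 -1.   ] F [0.2 0.8] -0.2
rows x,y,z (20mm): [-0.7  -1.83  1.69]
```

```bash
python3 -m handwheel '{"delta_pos":[[-0.35,-0.9,0.5],[-0.35,-0.9,0.5],[0,0,0.8],[0,0,0.8],[0,0,0.8]],"turn":[[0,0,0],[0,0,0],[0,0,0],[0,0,0],[0,0,0]],"claw":[255,255,255,255,255]}' | head -1
python3 -m handwheel '{"delta_pos":[[0,0,0.4],[0,0,0]],"turn":[[0,0,0],[0,0,0]],"claw":[255,255]}' | head -1
python3 g.py -26 -30 86
python3 - <<'E'
from h import *
im=eyes.get_image("side"); cv2.imwrite("pics/side1.png",cv2.resize(im["color"][170:310,220:400,::-1],None,fx=4,fy=4,interpolation=cv2.INTER_CUBIC))
E
```

```text
time: 2.77
time: 2.93
t2.93 shaker xy [-40.9 -27.1] z 87.3 yaw err deg -0.0 down [-0.003 -0.    -1.   ] F [0.3 0.1] 0.9
rows x,y,z (20mm): [-0.74 -0.14  0.06]
```

View pics/side1.png

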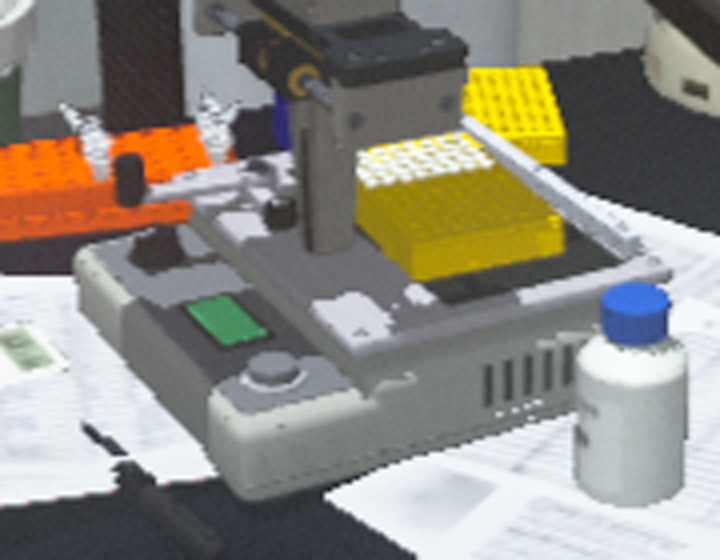

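The closed fingers stand just above the platform, in front of the rack and right of the lever's cam nose. Now I'll push backwards gently.

```bash
python3 -m handwheel '{"delta_pos":[[-0.2,-0.05,0.05],[-0.2,-0.05,0],[-0.15,0,0],[-0.15,0,0],[-0.15,0,0]],"turn":[[0,0,0],[0,0,0],[0,0,0],[0,0,0],[0,0,0]],"claw":[255,255,255,255,255]}' | head -1
python3 g.py
python3 -m handwheel '{"delta_pos":[[-0.1,0,0],[-0.1,0,0],[-0.1,0,0],[-0.1,0,0],[-0.1,0,0]],"turn":[[0,0,0],[0,0,0],[0,0,0],[0,0,0],[0,0,0]],"claw":[255,255,255,255,255]}' | head -1
python3 g.py
python3 - <<'E'
from h import *
im=eyes.get_image("top"); np.savez("pics/top2.npz",**im);cv2.imwrite("pics/top2.png",cv2.resize(im["color"][160:300,200:345,::-1],None,fx=4.2,fy=4.2,interpolation=cv2.INTER_CUBIC))
E
```

```text
time: 3.4
t3.40 shaker xy [-21.9 -30.2] z 88.1 yaw err deg -0.1 down [ 0.001  0.    -1.   ] F [-1.3 -0.2] 0.3
time: 3.82
t3.82 shaker xy [-12.4 -30.3] z 87.5 yaw err deg -0.1 down [-0. -0. -1.] F [-0.9 -0.3] 0.3
```

View pics/top2.png

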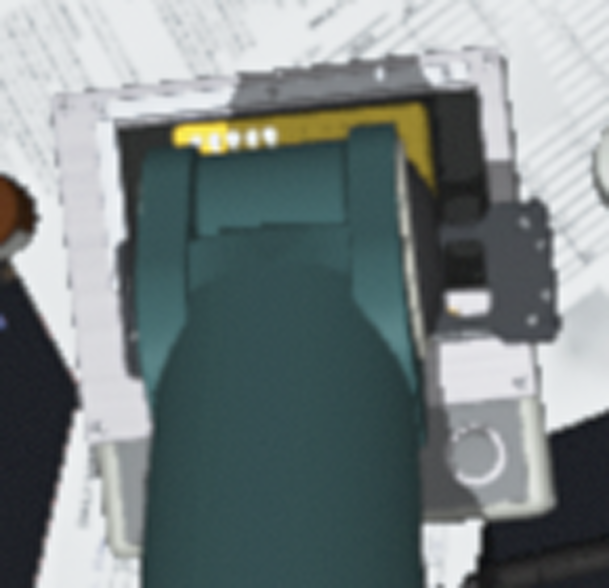

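The rack's back edge now runs from (174,127) to (432,102), nearly parallel to the fence with a few mm to go. I'll keep pushing back and watch the force.

```bash
python3 -m handwheel '{"delta_pos":[[-0.1,0,0.05],[-0.1,0,0],[-0.08,0,0]],"turn":[[0,0,0],[0,0,0],[0,0,0]],"claw":[255,255,255]}' | head -1
python3 g.py
python3 -m handwheel '{"delta_pos":[[-0.06,0,0],[-0.06,0,0]],"turn":[[0,0,0],[0,0,0]],"claw":[255,255]}' | head -1
python3 g.py
```

```text
time: 4.12
t4.12 shaker xy [ -6.6 -30.2] z 86.5 yaw err deg -0.1 down [ 0.  0. -1.] F [0.  0.6] 0.9
time: 4.28
t4.28 shaker xy [ -4.7 -30.2] z 86.5 yaw err deg -0.1 down [-0.001  0.    -1.   ] F [-3.4 -0.8] 2.9
```

```bash
python3 -m handwheel '{"delta_pos":[[-0.06,0,0],[-0.06,0,0],[0,0,0]],"turn":[[0,0,0],[0,0,0],[0,0,0]],"claw":[255,255,255]}' | head -1
python3 g.py
```

```text
time: 4.53
t4.53 shaker xy [ -4.7 -30.2] z 86.4 yaw err deg -0.1 down [-0.006 -0.    -1.   ] F [-8.5 -0. ] 7.0
```

Back fence contact is confirmed at 8.5 N. Next I'll back off, lift, and go round to the right side.

```bash
python3 -m handwheel '{"delta_pos":[[0.6,0,0],[0,-0.5,-1],[0,-1,-1],[-0.8,-1,0],[-1,-1,0]],"turn":[[0,0,0],[0,0,0],[0,0,0],[0,0,0],[0,0,0]],"claw":[255,255,255,255,255]}' | head -1
python3 -m handwheel '{"delta_pos":[[-1,-0.4,0],[0,0,0],[0,0,0]],"turn":[[0,0,0],[0,0,0],[0,0,0]],"claw":[255,255,255]}' | head -1
python3 g.py 40 -107 86
```

```text
time: 4.95
time: 5.2
t5.20 shaker xy [  42.5 -109. ] z 126.4 yaw err deg -0.2 down [ 0.001 -0.    -1.   ] F [-0.1  0.9] -1.0
rows x,y,z (20mm): [0.13 0.1  2.02]
```

```bash
python3 - <<'E'
from h import *
im=eyes.get_image("side"); np.savez("pics/side3.npz",**im);cv2.imwrite("pics/side3.png",cv2.resize(im["color"][170:310,220:400,::-1],None,fx=4,fy=4,interpolation=cv2.INTER_CUBIC))
E
```

```text
(no output)
```

View pics/side3.png

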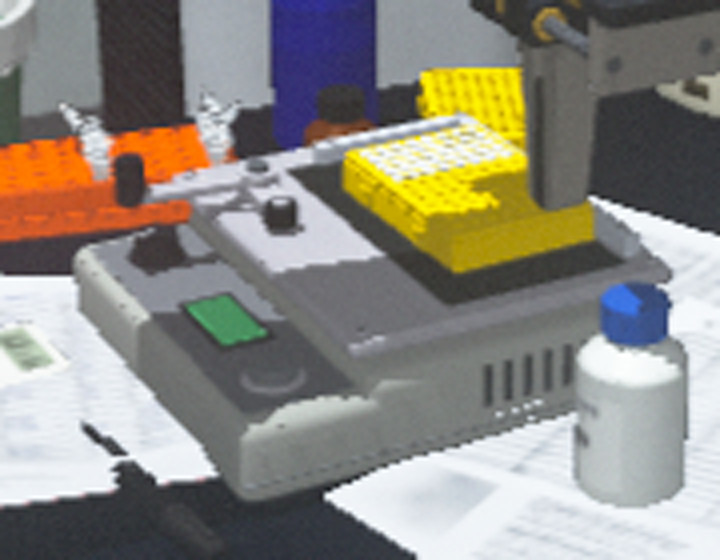

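The fingers hang clear to the right of the rack, so I'll descend and push left.

```bash
python3 -m handwheel '{"delta_pos":[[0.1,0,1],[0,0,0.97],[0,0.2,0],[0,0.2,0],[0,0.2,0]],"turn":[[0,0,0],[0,0,0],[0,0,0],[0,0,0],[0,0,0]],"claw":[255,255,255,255,255]}' | head -1
python3 g.py
python3 -m handwheel '{"delta_pos":[[0,0.15,0],[0,0.15,0],[0,0.15,0],[0,0.15,0],[0,0.15,0]],"turn":[[0,0,0],[0,0,0],[0,0,0],[0,0,0],[0,0,0]],"claw":[255,255,255,255,255]}' | head -1
python3 g.py
python3 -m handwheel '{"delta_pos":[[0,0.15,0],[0,0.15,0],[0,0.12,0],[0,0.1,0]],"turn":[[0,0,0],[0,0,0],[0,0,0],[0,0,0]],"claw":[255,255,255,255]}' | head -1
python3 g.py
```

```text
time: 5.67
t5.67 shaker xy [ 39.9 -95.2] z 88.0 yaw err deg -0.1 down [ 0.001  0.    -1.   ] F [ 0.1 -0.6] -0.0
time: 6.08
t6.08 shaker xy [ 40.  -81.5] z 87.7 yaw err deg -0.1 down [ 0.001 -0.    -1.   ] F [-0.5 -2.1] 1.0
time: 6.42
t6.42 shaker xy [ 40.  -71.6] z 87.5 yaw err deg -0.1 down [ 0.    -0.001 -1.   ] F [-0.2 -3.5] 3.8
```

```bash
python3 -m handwheel '{"delta_pos":[[0,0.1,0],[0,0.1,0]],"turn":[[0,0,0],[0,0,0]],"claw":[255,255]}' | head -1
python3 g.py
python3 - <<'E'
from h import *
im=eyes.get_image("side"); np.savez("pics/side4.npz",**im);cv2.imwrite("pics/side4.png",cv2.resize(im["color"][185:265,290:390,::-1],None,fx=7,fy=7,interpolation=cv2.INTER_CUBIC))
E
```

```text
time: 6.58
t6.58 shaker xy [ 39.9 -66.8] z 87.2 yaw err deg -0.1 down [ 0.  0. -1.] F [-0.2 -1.6] 1.3
```

View pics/side4.png

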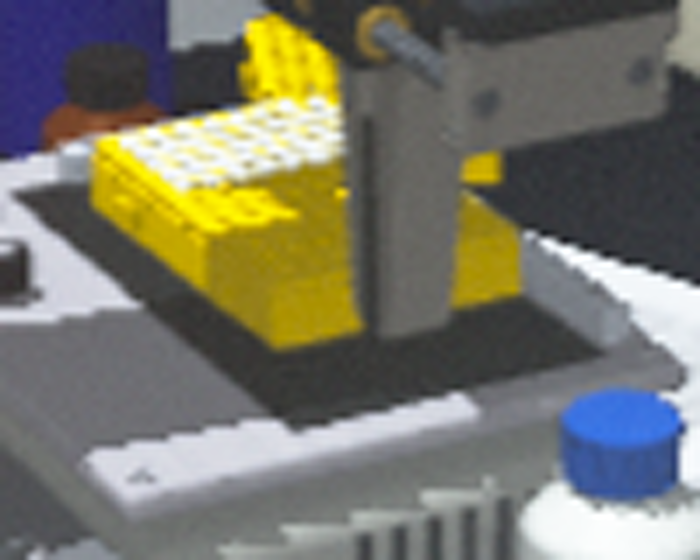

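The rack's left front corner, at (95,140), is almost at the left fence. I'll continue in small steps until the force rises.

```bash
python3 -m handwheel '{"delta_pos":[[0,0.1,0],[0,0.08,0]],"turn":[[0,0,0],[0,0,0]],"claw":[255,255]}' | head -1
python3 g.py
python3 -m handwheel '{"delta_pos":[[0,0.06,0],[0,0.04,0]],"turn":[[0,0,0],[0,0,0]],"claw":[255,255]}' | head -1
python3 g.py
```

```text
time: 6.8
t6.80 shaker xy [ 39.8 -63.1] z 87.1 yaw err deg -0.1 down [-0.  0. -1.] F [-0.3 -2.8] 2.4
time: 6.97
t6.97 shaker xy [ 39.8 -61. ] z 87.1 yaw err deg -0.1 down [-0.  0. -1.] F [-0.3 -2.6] 2.2
```

```bash
python3 -m handwheel '{"delta_pos":[[0,0.06,0],[0,0.04,0]],"turn":[[0,0,0],[0,0,0]],"claw":[255,255]}' | head -1
python3 g.py
python3 -m handwheel '{"delta_pos":[[0,0.05,0],[0,0.03,0]],"turn":[[0,0,0],[0,0,0]],"claw":[255,255]}' | head -1
python3 g.py
```

```text
time: 7.13
t7.13 shaker xy [ 39.8 -59.1] z 87.1 yaw err deg -0.1 down [-0.  0. -1.] F [ 1.1 -1.3] 1.5
time: 7.3
t7.30 shaker xy [ 39.8 -57.5] z 87.1 yaw err deg -0.1 down [-0.  0. -1.] F [-1.1 -2. ] 2.0
```

```bash
python3 -m handwheel '{"delta_pos":[[0,0.06,0],[0,0.05,0]],"turn":[[0,0,0],[0,0,0]],"claw":[255,255]}' | head -1
python3 g.py
python3 -m handwheel '{"delta_pos":[[0,0.05,0],[0,0.04,0]],"turn":[[0,0,0],[0,0,0]],"claw":[255,255]}' | head -1
python3 g.py
python3 - <<'E'
from h import *
im=eyes.get_image("side"); np.savez("pics/side5.npz",**im);cv2.imwrite("pics/side5.png",cv2.resize(im["color"][185:265,290:390,::-1],None,fx=7,fy=7,interpolation=cv2.INTER_CUBIC))
E
```

```text
time: 7.47
t7.47 shaker xy [ 39.8 -56.4] z 87.2 yaw err deg -0.1 down [-0.    -0.001 -1.   ] F [ 0.8 -5.2] 1.2
time: 7.63
t7.63 shaker xy [ 39.8 -56.3] z 87.2 yaw err deg -0.2 down [ 0.    -0.003 -1.   ] F [ 0.1 -8.1] 1.4
```

View pics/side5.png

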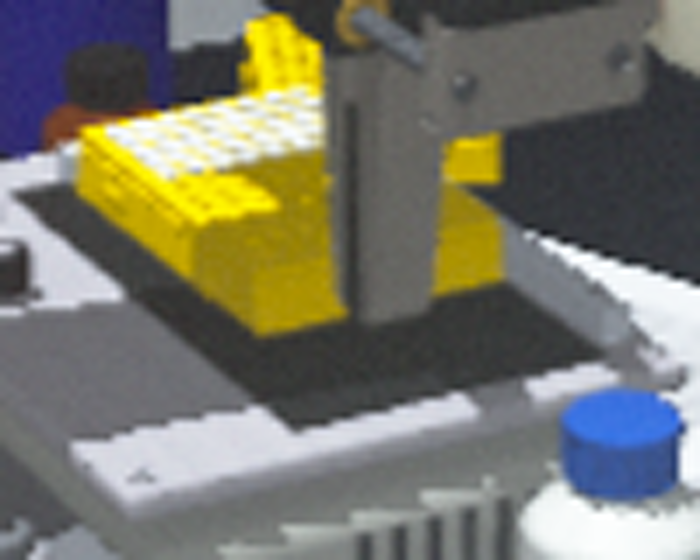

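It stopped at y = -56.4 with 8 N, so the left fence is reached: in the image the rack sits against both fences. I'll retreat, lift, and move over to the left of the knob.

```bash
python3 -m handwheel '{"delta_pos":[[0,-0.6,0],[0,-0.2,-0.5],[0,0,-1],[0.5,0.3,-1],[1,1,-0.2]],"turn":[[0,0,0],[0,0,0],[0,0,0],[0,0,0],[0,0,0]],"claw":[255,255,255,255,255]}' | head -1
python3 -m handwheel '{"delta_pos":[[1,1,0],[1,1,0],[1,1,0],[1,1,0],[1,1,0]],"turn":[[0,0,0],[0,0,0],[0,0,0],[0,0,0],[0,0,0]],"claw":[255,255,255,255,255]}' | head -1
python3 -m handwheel '{"delta_pos":[[1,1,0],[0,0.7,0],[0,0,0]],"turn":[[0,0,0],[0,0,0],[0,0,0]],"claw":[255,255,255]}' | head -1
python3 g.py -108 90 100
python3 - <<'E'
from h import *
im=eyes.get_image("side"); np.savez("pics/side6.npz",**im);cv2.imwrite("pics/side6.png",cv2.resize(im["color"][170:280,230:390,::-1],None,fx=5,fy=5,interpolation=cv2.INTER_CUBIC))
E
```

```text
time: 8.1
time: 8.52
time: 8.77
t8.77 shaker xy [-110.7   94.1] z 142.1 yaw err deg 0.2 down [ 0.001  0.003 -1.   ] F [-0.2 -0.6] -0.0
rows x,y,z (20mm): [-0.13 -0.21  2.11]
```

View pics/side6.png

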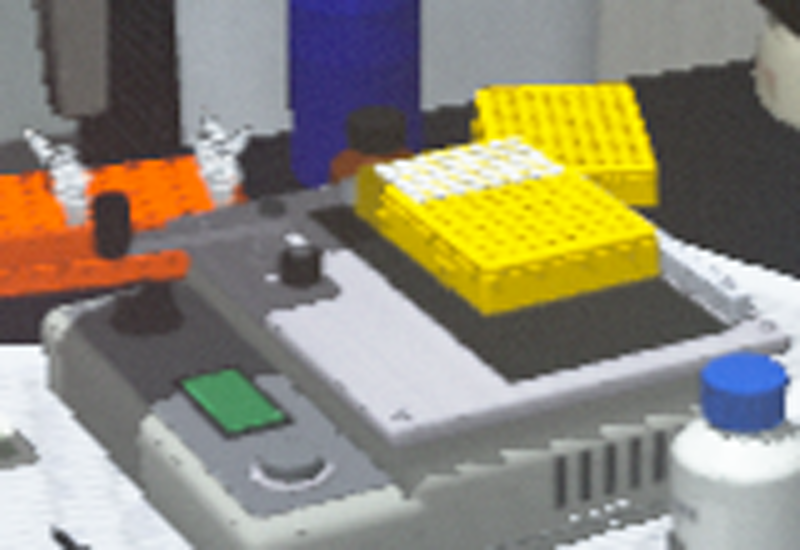

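The rack is visible in full: front right bottom (487,313), right back bottom (658,275), front left top (360,167). The platform's front right corner is at (397,443), which gives a calibration check.

```bash
python3 - <<'E'
from h import *
from g import M,t
im=dict(np.load("pics/side6.npz"))
for n,x,y,z,e in[("platform FR",397,443,80,(-70,-113)),("rack FRb",487,313,80,(4,-44)),("rack BRb",658,277,80,(88,-44)),("rack FLt",360,167,100,(4,80)),("rack FRt",487,272,100,(4,-44)),("rack BRt",660,235,100,(88,-44)),("knob",110,197,116,(-109,60))]:
    print(n,(M.T@(px(im,230+(x+.5)/5-.5,170+(y+.5)/5-.5,z)[:2]-t)).round(1),e)
E
python3 -m handwheel '{"delta_pos":[[-0.1,-0.1,1],[0,0,1],[0,-0.1,0.1],[0,-0.15,0],[0,-0.15,0]],"turn":[[0,0,0],[0,0,0],[0,0,0],[0,0,0],[0,0,0]],"claw":[255,255,255,255,255]}' | head -1
python3 g.py
```

```text
platform FR [ -69.3 -120.9] (-70, -113)
rack FRb [ 10.2 -36.5] (4, -44)
rack BRb [ 87.7 -38.2] (88, -44)
rack FLt [ 9.2 81.9] (4, 80)
rack FRt [  8.4 -40.5] (4, -44)
rack BRt [ 86.8 -40.9] (88, -44)
knob [-109.7   65.2] (-109, 60)
time: 9.23
t9.23 shaker xy [-107.4   79.8] z 99.7 yaw err deg -0.2 down [ 0.  0. -1.] F [-0.6  0.6] -1.0
```

Allowing for the side camera's offset, the rack is seated and square. Now I'll push the knob, first to the right with the finger following its arc.

```bash
python3 -m handwheel '{"delta_pos":[[0,-0.3,0],[0,-0.5,0],[-0.08,-0.5,0],[-0.2,-0.46,0]],"turn":[[0,0,0],[0,0,0],[0,0,0],[0,0,0]],"claw":[255,255,255,255]}' | head -1
python3 g.py
python3 -m handwheel '{"delta_pos":[[-0.25,-0.46,0],[-0.35,-0.37,0],[-0.35,-0.37,0],[0,0,0]],"turn":[[0,0,0],[0,0,0],[0,0,0],[0,0,0]],"claw":[255,255,255,255]}' | head -1
python3 g.py
python3 - <<'E'
from h import *
im=eyes.get_image("side"); np.savez("pics/side7.npz",**im)
cv2.imwrite("pics/side7.png",cv2.resize(im["color"][170:280,230:390,::-1],None,fx=5,fy=5,interpolation=cv2.INTER_CUBIC))
E
```

```text
time: 9.57
t9.57 shaker xy [-102.1   44. ] z 99.9 yaw err deg -0.1 down [ 0.001  0.    -1.   ] F [-1.9  0.4] 0.6
time: 9.9
t9.90 shaker xy [-81.2  19.3] z 99.4 yaw err deg -0.3 down [ 0.002 -0.    -1.   ] F [ 0.3 -0.6] 0.7
```

View pics/side7.png

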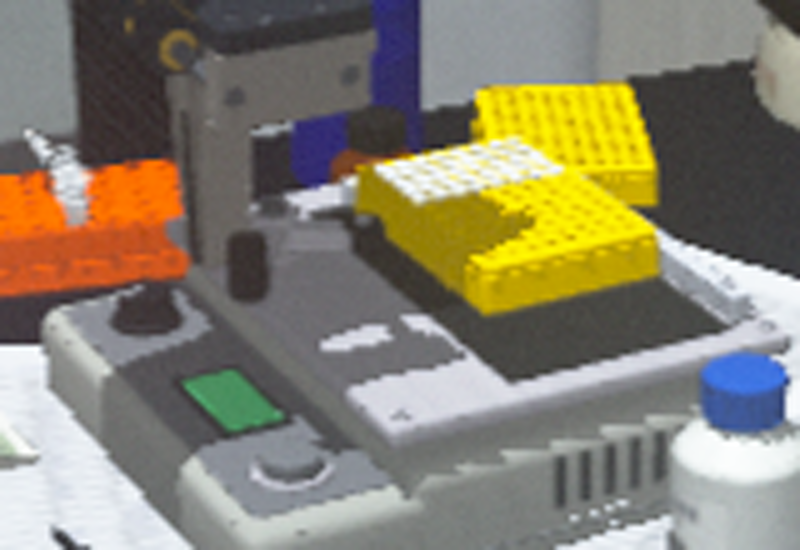

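The knob has swung to about (247,240), roughly 0.9 rad. I'll compute its position, go round to its front side, and push backwards.

```bash
python3 - <<'E'
from h import *
from g import M,t
im=dict(np.load("pics/side7.npz"))
print((M.T@(px(im,230+247/5,170+237/5,116)[:2]-t)).round(1))
E
python3 -m handwheel '{"delta_pos":[[0,0.25,0],[0.8,0,0],[0.8,0,0],[0,-0.7,0],[0,-0.7,0]],"turn":[[0,0,0],[0,0,0],[0,0,0],[0,0,0],[0,0,0]],"claw":[255,255,255,255,255]}' | head -1
python3 -m handwheel '{"delta_pos":[[0,0,0]],"turn":[[0,0,0]],"claw":[255]}' | head -1
python3 g.py -100 -4 100
```

```text
[-76.   -0.4]
time: 10.37
time: 10.45
t10.45 shaker xy [-116.    -3.1] z 99.1 yaw err deg -0.2 down [-0.    -0.001 -1.   ] F [-0.4 -0.8] 0.3
rows x,y,z (20mm): [-0.8  -0.04 -0.04]
```

```bash
python3 -m handwheel '{"delta_pos":[[-0.5,-0.05,0],[-0.4,-0.05,0],[-0.4,-0.1,0],[-0.4,-0.1,0],[-0.4,-0.1,0]],"turn":[[0,0,0],[0,0,0],[0,0,0],[0,0,0],[0,0,0]],"claw":[255,255,255,255,255]}' | head -1
python3 g.py
python3 -m handwheel '{"delta_pos":[[-0.3,-0.1,0],[-0.2,0,0],[-0.15,0,0]],"turn":[[0,0,0],[0,0,0],[0,0,0]],"claw":[255,255,255]}' | head -1
python3 g.py
```

```text
time: 10.87
t10.87 shaker xy [-72.9  -9.9] z 98.8 yaw err deg -0.1 down [-0.001 -0.001 -1.   ] F [-2.  -1.5] 0.4
time: 11.12
t11.12 shaker xy [-59.7 -11.8] z 99.1 yaw err deg -0.1 down [ 0. -0. -1.] F [-1.3 -0.1] 0.6
```

```bash
python3 -m handwheel '{"delta_pos":[[-0.1,0,0],[-0.08,0,0]],"turn":[[0,0,0],[0,0,0]],"claw":[255,255]}' | head -1
python3 g.py
python3 -m handwheel '{"delta_pos":[[-0.06,0,0],[-0.06,0,0]],"turn":[[0,0,0],[0,0,0]],"claw":[255,255]}' | head -1
python3 g.py
```

```text
time: 11.28
t11.28 shaker xy [-57.4 -11.7] z 99.1 yaw err deg -0.1 down [-0.002 -0.    -1.   ] F [-5.2  0.1] 2.2
time: 11.45
t11.45 shaker xy [-57.2 -11.8] z 98.9 yaw err deg -0.1 down [-0.006 -0.001 -1.   ] F [-10.7  -2.1] 8.8
```

The lever stopped hard at x = -57.3 against a predicted -57.6, so it is home. I'll retreat and check the rack from above by code. The arm goes off to the right over the button, and I'll use the side camera too.

```bash
python3 -m handwheel '{"delta_pos":[[0.5,0,0],[0.5,-0.5,-0.5],[0.4,-1,-0.3],[0,-1,0],[0,-0.85,0]],"turn":[[0,0,0],[0,0,0],[0,0,0],[0,0,0],[0,0,0]],"claw":[255,255,255,255,255]}' | head -1
python3 -m handwheel '{"delta_pos":[[0,0,0],[0,0,0]],"turn":[[0,0,0],[0,0,0]],"claw":[255,255]}' | head -1
python3 g.py -94 -78.6 70
python3 - <<'E'
from h import *
from g import M,t
pts=[]
im=eyes.get_image("top");hsv=cv2.cvtColor(im["color"],cv2.COLOR_RGB2HSV)
m=cv2.inRange(hsv,(18,90,60),(36,255,255))
for v in range(165,250):
    for u in range(205,335):
        if m[v,u]:
            w=px(im,u,v);
            if 92<w[2]<106: pts.append(np.r_[M.T@(w[:2]-t),u,v])
p=np.array(pts);print(len(p))
if len(p):
    print("x",p[:,0].min(),p[:,0].max(),"y",p[:,1].min(),p[:,1].max())
    for lo in range(-50,80,15):
        q=p[(p[:,1]>=lo)&(p[:,1]<lo+15)]
        if len(q):print(lo,"x %.1f..%.1f"%(q[:,0].min(),q[:,0].max()))
im=eyes.get_image("side")   # knob: dark points 105..118 high
hsv=cv2.cvtColor(im["color"],cv2.COLOR_RGB2HSV);kn=[]
for v in range(180,270):
    for u in range(235,370):
        if hsv[v,u,2]<60:
            w=px(im,u,v); s=M.T@(w[:2]-t)
            if 98<w[2]<119 and abs(s[0]+40)<50 and -40<s[1]<70: kn.append([*s,w[2]])
print("knob",len(kn),np.median(kn,0) if kn else "")
E
```

```text
time: 11.87
time: 12.03
t12.03 shaker xy [-82.3 -78.8] z 115.5 yaw err deg -0.2 down [ 0.002  0.001 -1.   ] F [-0.5  0.4] 0.9
rows x,y,z (20mm): [0.59 0.01 2.28]
1705
x 1.861308589226694 87.93418283867811 y -42.66886771571984 79.58994122480297
-50 x 7.3..85.7
-35 x 6.4..87.0
-20 x 3.5..86.7
-5 x 5.7..87.9
10 x 6.0..86.2
25 x 5.5..86.4
40 x 1.9..86.0
55 x 2.4..85.1
70 x 5.6..85.6
knob 17 [-35.19378156 -16.30256313 108.17999816]
```

The rack spans x ≈ 4 to 87 and y ≈ -43 to 80, square, and the knob is at its home place. Now the button.

```bash
python3 -m handwheel '{"delta_pos":[[0.6,0,0.5],[0,0,1],[0,0,1],[0,0,0.15],[0,0,0.1]],"turn":[[0,0,0],[0,0,0],[0,0,0],[0,0,0],[0,0,0]],"claw":[255,255,255,255,255]}' | head -1
python3 g.py
python3 -m handwheel '{"delta_pos":[[0,0,0.1],[0,0,0.1],[0,0,0]],"turn":[[0,0,0],[0,0,0],[0,0,0]],"claw":[255,255,255]}' | head -1
python3 g.py
```

```text
time: 12.55
t12.55 shaker xy [-95.5 -77.5] z 59.5 yaw err deg -0.0 down [-0.003  0.    -1.   ] F [-0.   0.2] 3.2
time: 12.8
t12.80 shaker xy [-94.4 -78. ] z 56.7 yaw err deg -0.1 down [ 0.     0.001 -1.   ] F [-2.7  2.9] 4.4
```

```bash
python3 -m handwheel '{"delta_pos":[[0,0,0.1],[0,0,0.08],[0,0,0]],"turn":[[0,0,0],[0,0,0],[0,0,0]],"claw":[255,255,255]}' | head -1
python3 g.py
python3 -m handwheel '{"delta_pos":[[0,0,0.1],[0,0,0.05],[0,0,0]],"turn":[[0,0,0],[0,0,0],[0,0,0]],"claw":[255,255,255]}' | head -1
python3 g.py
```

```text
time: 13.05
t13.05 shaker xy [-94.1 -78.1] z 55.0 yaw err deg -0.1 down [ 0.     0.002 -1.   ] F [-8.6  2.9] 27.7
time: 13.3
t13.30 shaker xy [-93.9 -78.1] z 54.5 yaw err deg -0.1 down [ 0.001  0.002 -1.   ] F [-17.    2.3] 57.7
```

The button is on its hard stop, fully down, so I'll release it.

```bash
python3 -m handwheel '{"delta_pos":[[0,0,-0.4],[0,0,-0.5],[0,0,-1],[0,0,-1],[0,0,-1]],"turn":[[0,0,0],[0,0,0],[0,0,0],[0,0,0],[0,0,0]],"claw":[255,255,255,255,255]}' | head -1
python3 -m handwheel '{"delta_pos":[[0,0,0],[0,0,0],[0,0,0]],"turn":[[0,0,0],[0,0,0],[0,0,0]],"claw":[255,255,255]}' | head -1
python3 g.py
python3 - <<'E'
from h import *
from g import M,t
p=[]
im=eyes.get_image("top");m=cv2.inRange(cv2.cvtColor(im["color"],cv2.COLOR_RGB2HSV),(18,90,60),(36,255,255))
for v in range(165,250):
    for u in range(205,335):
        if m[v,u]:
            w=px(im,u,v)
            if 92<w[2]<106:p.append(M.T@(w[:2]-t))
p=np.array(p);print(p.min(0),p.max(0))
print(r.job_done())
E
```

```text
time: 13.72
time: 13.97
t13.97 shaker xy [-94.7 -78.8] z 127.2 yaw err deg -0.1 down [ 0. -0. -1.] F [-0.7  0.5] -0.1
[  1.52950503 -42.63783593] [87.37361029 79.4683978 ]
the job is handed in; nothing more can be done
None
```

I handed the job in at about 14 s: camera measurements put the rack square against both fences, the lever reached its stop, and the button was then pressed fully down (about 58 N at the wrist) and released, but no verdict was returned and I didn't re-check that the button came back up or that the bystanders stayed put.

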